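# Three-point griddle check with a surface thermometer, then off

### The job

Take the griddle's closing check: lift the surface thermometer out of its stand and, while the griddle is still on, set its sprung foot upright inside each of the three rings on the plate, left ring first, then middle, then right, pressing lightly so that the foot gives and holding still for about a second each time. Then hang the thermometer back upright in the fork of its stand and turn the griddle's thermostat knob anticlockwise until it clicks home at off. Do not press hard on the plate and leave the other things on the table where they are.

Things in the scene. Friction and masses are not known exactly. Their poses are not given: they have to be found in the camera images.
- griddle: Fixed stainless countertop griddle, 260 (x) x 420 (y) mm; origin under its centre on the table, x away from the operator at yaw 0, y to its left. Dark flat plate, top 85 mm above the table (local x -80 to 125, y -94 to 204 mm); guards rise to 117 mm along its rear and left edges only. Control panel with the knob on the right, 75 mm high.
- ring_left (a point): Centre, on the plate surface, of the left test ring: an engraved bright ring 30 mm across with a centre dot, local (55, 145, 85) mm of the griddle, rear left.
- ring_middle (a point): Centre of the middle test ring, the same, local (10, 55, 85) mm.
- ring_right (a point): Centre of the right test ring, the same, local (-40, -35, 85) mm, front right, the nearest to the knob.
- thermostat_knob (a joint): Thermostat knob's angle, rad: 0 = off (against its stop), growing clockwise seen from above to 2.5; it is on (0.95 to 1.35) at the start. A detent stands before off: below about 0.4 rad it snaps home to 0 by itself, between there and 0.8 it springs back to on (about 0.8).
- knob_grip (a point): Point on the knob's upright axis at the height to grip, 111 mm above the table, local (-20, -152, 111) mm of the griddle. Black skirt 54 mm across with a finger bar 52 mm long, 14 mm thick, 87 to 119 mm above the table. Site x axis: along the bar to the pointer end (white line); off points along the griddle's +x, to a dark tick.
- stand: Fixed instrument stand; origin on the table under the fork's seat. Foot 100 mm across (centre 22 mm behind the seat), a 14 mm post 52 mm behind the seat, a black fork 44 mm wide, its slot 14 mm wide and open to the stand's own -x. Rims 3 mm high round the seat, also across the tine tips (24 mm before the seat). Left or right of the griddle.
- stand_seat (a point): Centre of the fork's seat, 125 mm above the table, where the underside of the thermometer's collar rests. The thermometer's bell does not pass the slot: lift the collar over the rims (more than 4 mm), then draw the stem out of the open end, at least 45 mm; hang it back the same way.
- thermometer: Loose cordless surface thermometer, 177 mm long, 150 g, hanging upright in the fork; origin at the centre of the underside of its collar, z up the handle. Black collar 32 mm across, 6 mm high; above it a grey handle 32 mm (x) by 24 mm (y), display towards -x, top 91 mm above the origin. Grip across the 24 mm, about 60 mm above the origin.
- foot_tip (a point): Centre of the underside of the thermometer's copper foot (16 mm across), 86 mm below its origin when the foot is out. Above the foot: a bell 18 mm across, 56 to 72 mm below the origin, then a stem 8 mm across up to the collar.
- sprung_foot (a joint): How far the foot is pressed in, m: 0 out, stop at 0.009; spring 0.45 N per mm. Press it about 4 to 5 mm.
- salt_shaker: Bystander: salt shaker 44 mm across, 90 mm high, on the other side of the griddle from the stand; origin under its centre.
- log_pad: Bystander: order pad 152 x 104 x 11 mm lying before the griddle, on the left; origin under its centre.
- marker: Bystander: grey felt marker with black cap, 140 mm long, 18 mm thick, lying; origin under its centre, y along it.
- small_dish: Bystander: white oblong dish 112 x 128 x 38 mm with two coffee capsules in it; origin under its centre.
- brush: Bystander: dish brush 62 x 160 x 92 mm at the right of the table; origin under its centre.
There are look-alikes about, which are no part of the job. What is shaped like the stand but blue is not meant.

How it is judged:
On the way, in this order (a step that is already met when the one before it is completed fails the run):
1. with the griddle on, the gripped thermometer is upright with its foot inside the left ring and pressed in at least 1.5 mm, still for 0.6 s (horizontal distance between foot_tip and ring_left below 0.008 m and value of joint sprung_foot above 0.0015 m and contact force between thermometer and griddle above 0.5 N and angle between thermometer's own z axis and vertical below 0.17 rad and contact force between the fingers and thermometer above 1 N and value of joint thermostat_knob above 0.7 rad), for 0.6 s.
2. with the griddle on, the gripped thermometer is upright with its foot inside the middle ring and pressed in at least 1.5 mm, still for 0.6 s (horizontal distance between foot_tip and ring_middle below 0.008 m and value of joint sprung_foot above 0.0015 m and contact force between thermometer and griddle above 0.5 N and angle between thermometer's own z axis and vertical below 0.17 rad and contact force between the fingers and thermometer above 1 N and value of joint thermostat_knob above 0.7 rad), for 0.6 s.
3. with the griddle on, the gripped thermometer is upright with its foot inside the right ring and pressed in at least 1.5 mm, still for 0.6 s (horizontal distance between foot_tip and ring_right below 0.008 m and value of joint sprung_foot above 0.0015 m and contact force between thermometer and griddle above 0.5 N and angle between thermometer's own z axis and vertical below 0.17 rad and contact force between the fingers and thermometer above 1 N and value of joint thermostat_knob above 0.7 rad), for 0.6 s.
At the end, for the whole second after the job is handed in: The knob is at off (below 0.1 rad); the thermometer hangs still in the fork, its collar flat on the seat (within 8 mm of the seat's centre across, 2 mm in height, upright within 0.09 rad) (value of joint thermostat_knob below 0.1 rad and horizontal distance between thermometer and stand_seat below 0.008 m and z of thermometer in the frame of stand_seat between -0.002 and 0.002 m and angle between thermometer's own z axis and vertical below 0.09 rad and linear speed of thermometer below 0.02 m/s); the robot touches nothing.
It fails at once if the thermometer pressed on the griddle with more than 20 N (contact force between thermometer and griddle above 20 N).
It fails at once if a bystander (shaker, pad, marker, dish or brush) moved more than 30 mm (distance of any of salt_shaker, log_pad, marker, small_dish, brush from where it was at the start of the episode above 0.03 m).
It also fails if it takes over 72 s, if anything falls off the work surface, if the arm or the gripper's body presses on something with over 40 N, if the wrist force passes 120 N, or if a joint passes its speed limit or range.

### The arm

A 6-joint arm with a two-finger parallel gripper is mounted at the origin on a cart in front of the work surface, level with it; the furniture and walls round the work are solid. World frame = base frame: x ahead of the robot, y to its left, z up, the work surface at z = 0. Lengths are in m, angles in rad, forces in N, time in s.
With the tool pointing down it reaches from about 0.375 to 0.825 m from the base axis. Payload 5.5 kg.
Tool frame: the origin (TCP) lies at the very end of the fingers, on their centre line; the grasp point (between the pads) lies 19 mm behind it (r.hold_point_z is the distance from the TCP to the grasp point, in m); z points along the fingers, x is the direction in which the jaws open and shut, and the axes are right-handed (so a half turn about z gives the same grasp; the last joint's range is limited). The gripper opens to 85 mm and grips with 20 to 120 N. Pads are 22 mm wide; open, the fingers measure 114 mm over their backs; the gripper's body (76 mm by 85 mm) begins 54 mm behind the grasp point. The pads swing forward as they close: fully open they stand 13 mm farther back than shut.
Start: joints at [-1.247, 0.314, -0.047, 1.21, 0, 1.571], TCP at [0.191, -0.569, 0.193] pointing down, gripper open.
Joint ranges: [-2.67, 2.67], [-0.69, 1.73], [-1.03, 1.25], [-2.08, 2.16], [-1.42, 1.45], [-3.14, 3.14]. Speed limits (rad/s): [2.39, 2.39, 3.01, 3.14, 3.14, 3.14].

### API

Orientations are given as a unit quaternion [x, y, z, w].
In Python, from station import r, hand, vision, sign_off gives the robot as it stands. Calls block until the motion is done:
- r.move_to(position, orientation): joint-space move of the TCP to a pose.
- r.movel(position, vel=0.15, ori=None): straight line of the TCP; ori=None keeps the orientation; vel is the mean speed in m/s.
- r.goto_joints(angles): joint-space move.
- hand.gripper_to(opening, newtons=None): finger opening in m; newtons is the grip in N (None keeps the last); returns when the fingers have stopped.
- r.sleep(seconds).
- r.inverse_kinematics(position, orientation): joint angles nearest the present ones, or None.
- r.state(): the state.
- vision.get_image(name): name is "side" or "top"; returns the picture (384x512x3 uint8, blue, green, red); there is no depth.
- vision.get_calibration(name): a dict with "fx", "fy", "cx", "cy" (pixels), "D" ([k1, k2, p1, p2, k3] as OpenCV has them; the pictures are not rectified), "view" (4x4, takes a point from world to camera coordinates). Camera axes: x right, y up, looking along -z (the intrinsics and any distortion apply to the point x, -y, -z); pixel columns grow to the right and rows downward; lengths in m; the calibration is good to about 2 mm. A picture is of the moment at which its call begins. get_calibration takes no time and is no camera call.
A pose or a line that the arm cannot do raises r.PlanningError and nothing moves.
- sign_off(): hands the job in, once; it reports no verdict.
The state is a dict: "clock": time; "q": joint angles; "qd": joint speeds; "effort": joint torques, N m; "ee_pos": TCP position; "ee_rot": TCP orientation; "ft_force": force on the tool from outside, world axes, zero at the start; "ft_torque": the same for the moment, N m; "width": finger opening in m.
Only numpy, scipy, OpenCV 4.12 (cv2) and the standard library are available. Lean on these libraries where they do the work, as an engineer would, in place of code of your own. Each camera call takes 0.05 s, during which the arm holds its last target.

## Working session

There is one attempt and no reset: what is moved stays moved. The work goes in short steps, each a Python script; the robot and the scene stay as the last script left them, time stands still between calls to the robot, and variables do not carry over. Pictures are saved under pics/ and viewed, and the job is handed in when it is done.

```bash
ls; mkdir -p pics; python3 - <<'E'
from station import r,hand,vision
import cv2
for n in("side","top"):
    im=vision.get_image(n); cv2.imwrite(f"pics/{n}0.png",im)
    c=vision.get_calibration(n); print(n,c)
print(r.state())
E
```

```text
pics
side {'fx': 401.7529562926925, 'fy': 401.7529562926925, 'cx': 255.1328246882641, 'cy': 192.6245689729685, 'D': array([-0.13026502,  0.        ,  0.        ,  0.        ,  0.        ]), 'view': array([[-0.99391499, -0.10983911,  0.0082678 ,  0.4679914 ],
       [ 0.06681798, -0.54154551,  0.83801182, -0.1400921 ],
       [-0.08756908,  0.83346495,  0.54558943, -1.32594519],
       [ 0.        ,  0.        ,  0.        ,  1.        ]])}
top {'fx': 472.389166533302, 'fy': 472.389166533302, 'cx': 258.0321558983265, 'cy': 197.3579482914204, 'D': array([-0.01922383,  0.        ,  0.        ,  0.        ,  0.        ]), 'view': array([[-0.02284383, -0.99951765,  0.02103853, -0.04878333],
       [ 0.99087641, -0.01984043,  0.13330531, -0.48652581],
       [-0.13282359,  0.02389179,  0.99085169, -1.44574813],
       [ 0.        ,  0.        ,  0.        ,  1.        ]])}
{'clock': 0.1, 'q': array([-1.24702452e+00,  3.14168942e-01, -4.79576293e-02,  1.21021955e+00,
       -1.27359801e-05,  1.57078966e+00]), 'qd': array([ 0.00081469, -0.0018665 ,  0.00122579,  0.00038163, -0.00104592,
       -0.00015139]), 'effort': array([ 3.01008849e-04, -5.40765560e+01,  3.40542805e+01,  1.11313490e-02,
       -3.49074173e-05,  4.51657325e-07]), 'ee_pos': array([ 0.19069845, -0.56827885,  0.19242207]), 'ee_rot': array([ 8.11834399e-01, -5.83887240e-01, -6.32802846e-04, -4.47286653e-04]), 'ft_force': array([ 0.50231045,  0.55634808, -0.19153848]), 'ft_torque': array([-0.01680834,  0.00318054, -0.05656858]), 'width': 0.08519140044269614}
```

View pics/side0.png

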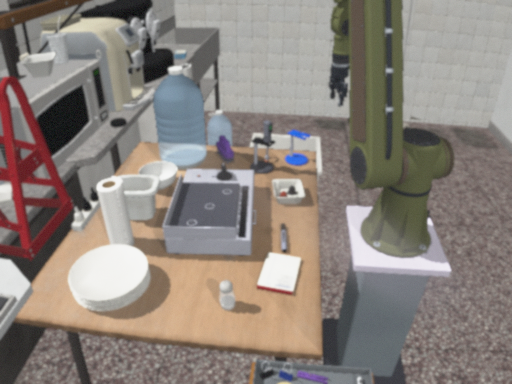

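View pics/top0.png

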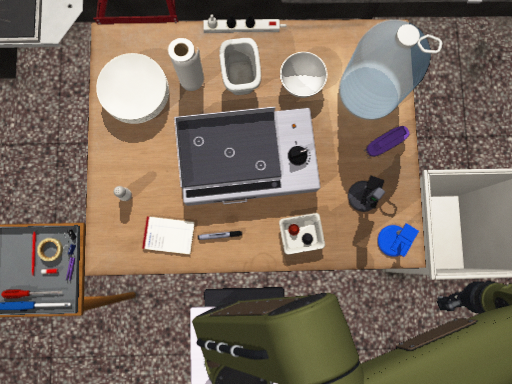

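Side view: griddle (210,210), stand with dark thermometer (263,150), blue look-alike (297,150). Top view: griddle (245,155), knob (298,155), black stand and thermometer (370,193), and blue look-alike (397,240). The candidates for the stand are the black one (370,193) and the blue one (397,240). I take the black one and check it in close crops.

```bash
python3 - <<'E'
import cv2,numpy as np
t=cv2.imread("pics/top0.png"); s=cv2.imread("pics/side0.png")
a=cv2.resize(t[165:265,330:430],None,fx=6,fy=6,interpolation=cv2.INTER_CUBIC)
cv2.imwrite("pics/c1.png",a)
b=cv2.resize(s[110:180,210:320],None,fx=7,fy=7,interpolation=cv2.INTER_CUBIC)
cv2.imwrite("pics/c2.png",b)
b=cv2.resize(t[100:210,170:325],None,fx=5,fy=5,interpolation=cv2.INTER_CUBIC)
cv2.imwrite("pics/c3.png",b)
E
```

```text
(no output)
```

View pics/c1.png

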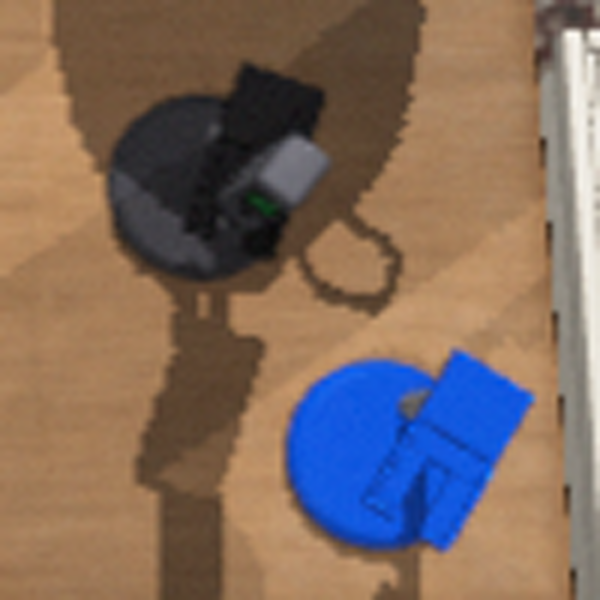

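View pics/c2.png

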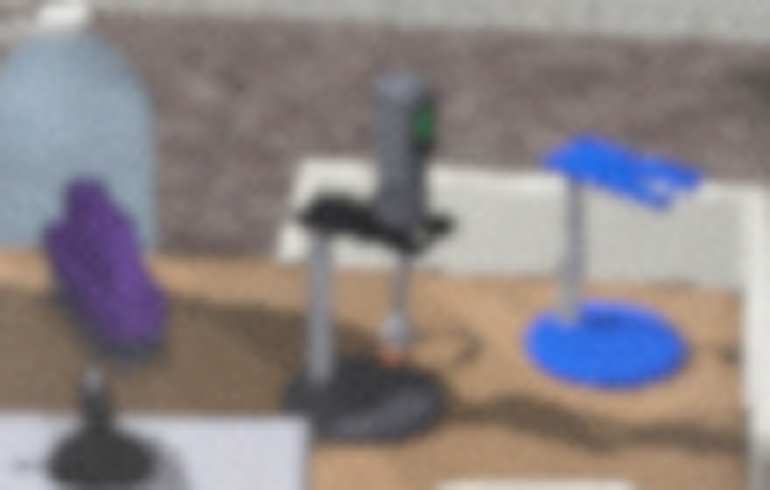

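View pics/c3.png

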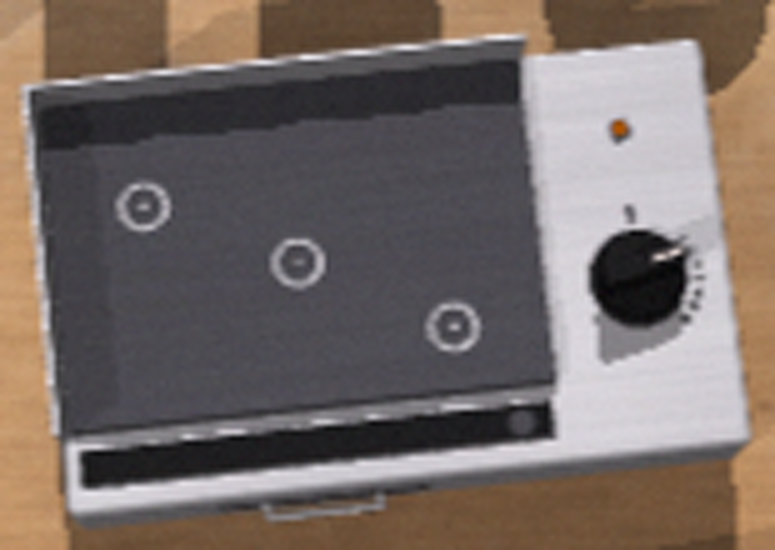

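Top crop: black fork, grey handle (crop (290,170)), with the green display facing lower-left, so the slot opens to the lower-left. Side crop: it hangs with its copper foot at (395,355). The blue one is empty. Rings and knob are clear, with the white pointer to the right of the tick. Now the measurements.

```bash
cat > h.py <<'E'
import numpy as np,cv2
from station import r,hand,vision,sign_off
from scipy.spatial.transform import Rotation as R
def ray(n,uv):
    c=vision.get_calibration(n);K=np.array([[c['fx'],0,c['cx']],[0,c['fy'],c['cy']],[0,0,1.]])
    p=cv2.undistortPoints(np.float64([[uv]]),K,np.float64(c['D']))[0,0]
    V=c['view'];d=V[:3,:3].T@np.array([p[0],-p[1],-1.]);o=-V[:3,:3].T@V[:3,3]
    return o,d/np.linalg.norm(d)
def onz(n,uv,z):
    o,d=ray(n,uv);return o+d*(z-o[2])/d[2]
def proj(n,P):
    c=vision.get_calibration(n);K=np.array([[c['fx'],0,c['cx']],[0,c['fy'],c['cy']],[0,0,1.]])
    V=c['view'];q=V[:3,:3]@np.array(P)+V[:3,3];q=q*[1,-1,-1]
    return cv2.projectPoints(q[None],np.zeros(3),np.zeros(3),K,np.float64(c['D']))[0][0,0]
def tri(u1,u2):
    o1,d1=ray("top",u1);o2,d2=ray("side",u2)
    t=np.linalg.lstsq(np.stack([d1,-d2],1),o2-o1,rcond=None)[0]
    a,b=o1+t[0]*d1,o2+t[1]*d2
    return (a+b)/2,np.linalg.norm(a-b)
E
python3 - <<'E'
from h import *
loc=np.array([[55,145],[10,55],[-40,-35]])/1e3
t=cv2.imread("pics/top0.png")
g=cv2.cvtColor(t,cv2.COLOR_BGR2GRAY)
pts=[]
for (u,v) in [(198.6,141.4),(229.5,152.5),(260.5,165.3)]:
    m=np.zeros_like(g);cv2.circle(m,(round(u),round(v)),8,255,-1)
    w=np.where((m>0),np.clip(g.astype(float)-95,0,None),0)
    ys,xs=np.mgrid[:384,:512]; c=((w*xs).sum()/w.sum(),(w*ys).sum()/w.sum())
    P=onz("top",c,.085);print(c,P);pts.append(P[:2])
pts=np.array(pts)
a=loc-loc.mean(0);b=pts-pts.mean(0)
th=np.arctan2((a[:,0]*b[:,1]-a[:,1]*b[:,0]).sum(),(a*b).sum())
Rm=np.array([[np.cos(th),-np.sin(th)],[np.sin(th),np.cos(th)]])
o=pts.mean(0)-Rm@loc.mean(0)
print("yaw",th,"o",o,"res",pts-(loc@Rm.T+o))
k=Rm@np.array([-.02,-.152])+o;print("knob",k, "px",proj("top",[*k,.119]))
# knob dark mask
m=((g<45)).astype(np.uint8)
n,l,st,ce=cv2.connectedComponentsWithStats(m[140:175,285:313]);print(st,ce+[285,140])
# pointer: white pixels
w=(g[140:175,285:313]>150);
cv2.imwrite("pics/k.png",cv2.resize(t[135:180,280:325],None,fx=12,fy=12,interpolation=cv2.INTER_NEAREST))
cv2.imwrite("pics/st.png",cv2.resize(t[172:216,342:392],None,fx=14,fy=14,interpolation=cv2.INTER_NEAREST))
s=cv2.imread("pics/side0.png")
cv2.imwrite("pics/ss.png",cv2.resize(s[117:178,245:285],None,fx=9,fy=9,interpolation=cv2.INTER_NEAREST))
for n,uv in(("side",(210,206)),("side",(207,221)),("side",(239,192))): print(onz(n,uv,.085))
for P in pts: print(proj("side",[*P,.085]))
E
```

```text
(np.float64(198.46014355874576), np.float64(141.0102002266717)) [0.65613024 0.12050668 0.085     ]
(np.float64(229.4493911719939), np.float64(152.12024353120245)) [0.61960791 0.02620825 0.085     ]
(np.float64(260.5361050328228), np.float64(164.98067104303428)) [ 0.57781879 -0.06786039  0.085     ]
yaw 0.0915935472807672 o [ 0.61458452 -0.02924682] res [[ 3.87741260e-05  3.30701012e-04]
 [ 9.59147659e-05 -2.29038946e-04]
 [-1.34688892e-04 -1.01662066e-04]]
knob [ 0.60857111 -0.18243898] px [298.86135865 151.9144808 ]
[[  0   0  28  35 724]
 [  4   6  18  19 256]] [[298.97099448 157.56906077]
 [297.16796875 155.390625  ]]
[0.61651384 0.02952636 0.085     ]
[0.60934644 0.11029141 0.085     ]
[ 0.53455955 -0.06516496  0.085     ]
[191.48880973 221.83833291]
[209.27768094 205.35608528]
[226.71474289 190.74351472]
```

```bash
sleep 1
```

```text
(no output)
```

View pics/k.png

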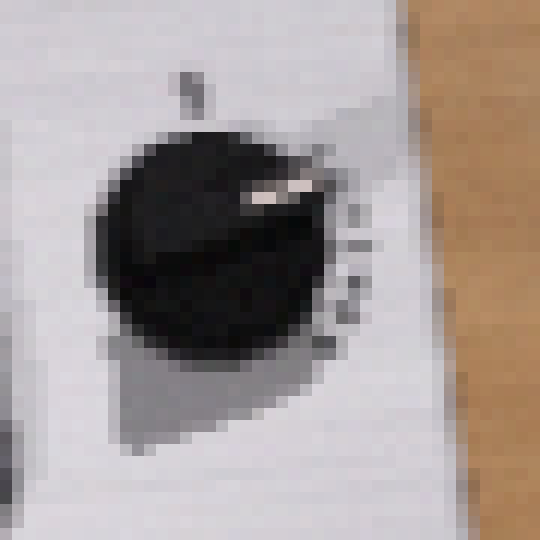

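View pics/st.png

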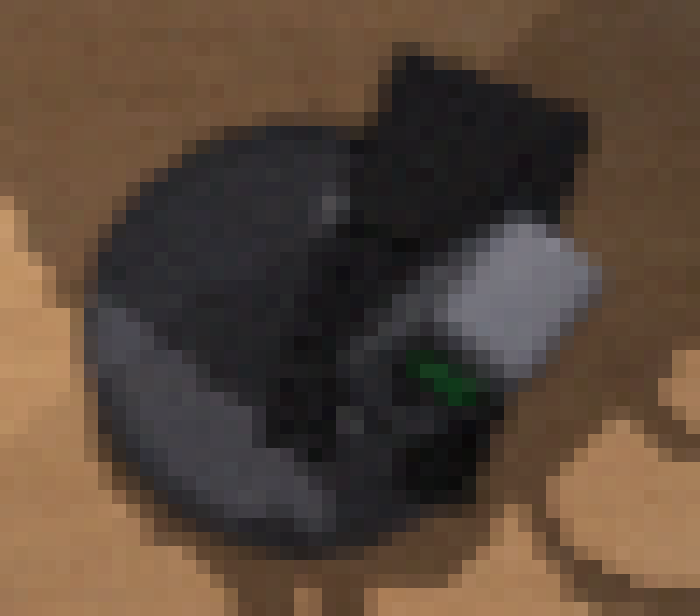

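View pics/ss.png

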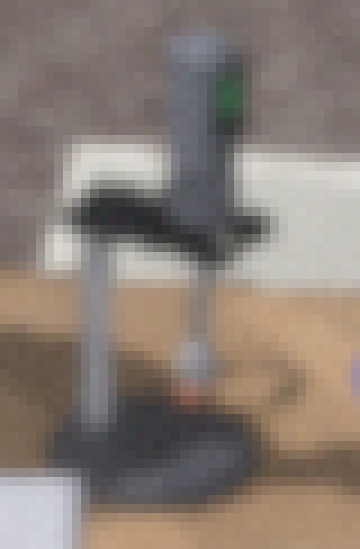

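```bash
python3 - <<'E'
from h import *
t=cv2.imread("pics/top0.png");s=cv2.imread("pics/side0.png")
g=cv2.cvtColor(t,cv2.COLOR_BGR2GRAY)
def blob(im,m,x0,y0,x1,y1):
    mm=np.zeros(m.shape,np.uint8);mm[y0:y1,x0:x1]=m[y0:y1,x0:x1]
    n,l,st,ce=cv2.connectedComponentsWithStats(mm)
    i=1+np.argmax(st[1:,4]);return (l==i).astype(np.uint8),ce[i],st[i]
h=cv2.cvtColor(t,cv2.COLOR_BGR2HSV)
m=((g>85)&(h[...,1]<80)).astype(np.uint8)
b,c,st=blob(t,m,368,182,390,204);c_top=c
rect=cv2.minAreaRect(np.argwhere(b)[:,::-1].astype(np.float32));print("top handle",c,st,rect)
print(np.array([onz("top",p,.216)[:2] for p in cv2.boxPoints(rect)]))
print("handle c",onz("top",c,.216))
# foot circle
mk=((g<85)&(h[...,1]<90)).astype(np.uint8)
b,c,st=blob(t,mk,346,176,390,214);print("black",c,st)
# fork very dark
mk=(g<38).astype(np.uint8);b,c,st=blob(t,mk,346,172,390,214);print("fork",c,st,cv2.minAreaRect(np.argwhere(b)[:,::-1].astype(np.float32)))
for y in range(174,212): print(y,' '.join('%3d'%v for v in g[y,346:388]))
E
```

```text
top handle [378.68055556 192.47222222] [374 188  11  11  72] ((378.75, 192.24998474121094), (7.071067810058594, 9.192388534545898), 45.0)
[[ 0.46663013 -0.37246225]
 [ 0.48442616 -0.39159594]
 [ 0.47018275 -0.4047239 ]
 [ 0.45243917 -0.38558116]]
handle c [ 0.46778947 -0.38835357  0.216     ]
black [364.56874266 193.84018801] [348 176  38  36 851]
fork [369.85286783 192.17955112] [356 176  28  35 401] ((367.9499816894531, 192.64999389648438), (22.452171325683594, 34.15259552001953), 18.434947967529297)
174  88  88  87  90  88  88  84  84  87  85  86  85  85  88  89  87  83  85  87  87  91  89  87  88  86  87  88  91  90  93  92  89  89  78  72  72  75  72  71  71  72  70
175  90  89  84  88  91  87  90  88  90  89  84  90  88  87  90  89  88  86  85  88  89  89  87  84  61  59  76  84  83  86  90  88  78  70  70  71  69  69  72  73  72  70
176  89  89  88  90  87  88  88  90  88  92  91  93  91  87  87  86  88  85  85  84  88  88  84  74  43  26  35  57  58  75  84  77  71  72  67  67  71  71  70  71  71  68
177  89  88  87  89  89  90  88  87  87  86  92  89  89  87  87  87  86  81 
[... 5243 characters left out ...]
 133 135 134
208 129 133 132 136 139 110  77  61  42  41  44  49  59  63  64  54  54  65  66  53  38  38  36  32  34  38  42  47  44  52  64  83 118 103  71 108 129 132 131 131 134 133
209 134 133 134 135 131 130 102  69  61  51  42  42  45  39  35  39  37  50  57  49  36  33  35  36  40  49  65  73  72  70  71 112 136 107  75  72 115 136 137 134 138 134
210 133 130 130 131 132 130 107  85  81  75  63  53  43  41  37  36  32  34  41  38  36  37  36  48  63  69  68  68  74  73  80 117 137 135  99  68 109 132 133 134 136 139
211 133 131 130 129 134 131 131 131 134 109  74  70  65  58  52  46  41  35  39  44  52  53  64  72  72  69  72  71  70  79 117 138 141 139 106  81  76 107 123 131 141 136
```

```bash
python3 - <<'E'
from h import *
t=cv2.imread("pics/top0.png");s=cv2.imread("pics/side0.png")
g=cv2.cvtColor(t,cv2.COLOR_BGR2GRAY)
x0,y0,k=366,180,16
c=g[y0:y0+26,x0:x0+24]; hs=cv2.cvtColor(t,cv2.COLOR_BGR2HSV)[y0:y0+26,x0:x0+24,1]
U=cv2.resize(c,None,fx=k,fy=k,interpolation=cv2.INTER_CUBIC)
for th in(88,94,100):
    cs,_=cv2.findContours((U>th).astype(np.uint8),cv2.RETR_EXTERNAL,cv2.CHAIN_APPROX_NONE)
    # blob containing handle
    b=[q for q in cs if cv2.pointPolygonTest(q,((379-x0+.5)*k,(192-y0+.5)*k),False)>0][0][:,0]
    W=np.array([onz("top",(p[0]/k+x0-.5,p[1]/k+y0-.5),.216)[:2] for p in b])
    rc=cv2.minAreaRect((W*1000).astype(np.float32)); M=cv2.moments(cv2.convexHull((W*1e5).astype(np.int32)))
    print(th,rc,"mom yaw",np.degrees(.5*np.arctan2(2*M['mu11'],M['mu20']-M['mu02'])),M['m10']/M['m00']/1e5,M['m01']/M['m00']/1e5)
def f(p,K,x,y): return (p[0]/K+x-.5,p[1]/K+y-.5)
# fork corners
A,B,C=[f(p,14,342,172) for p in((405,48),(590,112),(478,500))]
for z in(.125,.13):
    P=[onz("top",p,z)[:2] for p in(A,B,C)];print(z,P,np.linalg.norm(P[0]-P[1]),np.linalg.norm(P[2]-P[1]),[np.degrees(np.arctan2(*(P[1]-P[2])[::-1])),np.degrees(np.arctan2(*(P[0]-P[1])[::-1]))-90])
# side: handle top, foot bottom
print("side handle",onz("side",f((197,45),9,245,117),.216),"side foot",onz("side",f((189,405),9,245,117),.042))
print(tri((378.7,192.3),f((197,47),9,245,117)))
print("post base side",onz("side",f((95,425),9,245,117),.01))
# foot disc circle fit from top: edge pts left side
pts=[]
for y in range(184,206):
    row=g[y,344:362]; i=np.argmax(row<60); pts.append((344+i-.5,y))
W=np.array([onz("top",p,.008)[:2] for p in pts])
A_=np.c_[2*W,np.ones(len(W))];sol=np.linalg.lstsq(A_,(W**2).sum(1),rcond=None)[0]
print("foot circle",sol[:2],np.sqrt(sol[2]+sol[:2]@sol[:2]))
E
```

```text
88 ((468.54608154296875, -388.3304748535156), (21.024974822998047, 28.473108291625977), 49.10045623779297) mom yaw -48.685617098998804 0.46795920508996475 -0.3882184354942963
94 ((468.5193786621094, -388.2279357910156), (19.980361938476562, 27.43453025817871), 49.44560241699219) mom yaw -47.312096482969466 0.46806193858547646 -0.38814469873879665
100 ((468.60552978515625, -388.2046813964844), (18.885841369628906, 26.59963607788086), 49.766990661621094) mom yaw -46.38725952653083 0.4682445249919001 -0.388118594528718
0.125 [array([ 0.53359344, -0.39252556]), array([ 0.519083  , -0.43130928]), array([ 0.4368311 , -0.40269554])] 0.04140929319307801 0.0870868652142873 [np.float64(-19.181730480952204), np.float64(-20.512698074337507)]
0.13 [array([ 0.53270277, -0.39118344]), array([ 0.51824516, -0.42982597]), array([ 0.4362927, -0.4013164])] 0.04125853904625886 0.08676981787896289 [np.float64(-19.18173048095216), np.float64(-20.512698074337607)]
side handle [ 0.47037814 -0.38070726  0.216     ] side foot [ 0.46939508 -0.37271506  0.042     ]
(array([ 0.47001989, -0.38986637,  0.21103404]), np.float64(0.002093746321902618))
post base side [ 0.51614471 -0.40606582  0.01      ]
foot circle [ 0.49165836 -0.35827246] 0.021886357281300603
```

Thermometer handle top is at about (0.468, -0.388), and the fork geometry gives the seat at (0.467, -0.389), so the two agree. Handle yaw is about -44° and stand yaw about -20°. Next I check IK for the whole plan.

```bash
cat >> h.py <<'E'
def down(deg):
    a=np.radians(deg);x=np.array([np.cos(a),np.sin(a),0]);z=np.array([0,0,-1.])
    return R.from_matrix(np.stack([x,np.cross(z,x),z],1)).as_quat()
SEAT=np.array([.4675,-.3888]); OUT=-np.array([np.cos(np.radians(-19.8)),np.sin(np.radians(-19.8))])
GO=np.array([.61458,-.02925]);GY=.0916
def gl(x,y): return GO+np.array([[np.cos(GY),-np.sin(GY)],[np.sin(GY),np.cos(GY)]])@np.array([x,y])
RINGS=[gl(.055,.145),gl(.01,.055),gl(-.04,-.035)]; KN=gl(-.02,-.152)
def st(m=""):
    s=r.state();print(m,"t%.1f"%s['clock'],np.round(s['ee_pos'],4),"F",np.round(s['ft_force'],2),"w%.4f"%s['width'])
E
python3 - <<'E'
from h import *
for a in(46,-134):
    for P in [[*SEAT,.166],[*SEAT,.3],[*(SEAT+.055*OUT),.178],[*(SEAT+.055*OUT),.29],*[[*p,.29] for p in RINGS],*[[*p,.2075] for p in RINGS]]:
        q=r.inverse_kinematics(np.array(P),down(a));print(a,np.round(P,3),None if q is None else np.round(q,2))
gx=np.degrees(GY)
for k in (1.35,1.1,0,-.1):
    for s in (90,-90):
        q=r.inverse_kinematics(np.array([*KN,.092]),down(gx-np.degrees(k)+s));print(k,s,None if q is None else np.round(q,2))
E
```

```text
46 [ 0.468 -0.389  0.166] [-0.69  0.34 -0.07  1.16  0.    0.07]
46 [ 0.468 -0.389  0.3  ] [-0.69  0.31  0.19  1.45  0.    0.07]
46 [ 0.416 -0.37   0.178] [-0.73  0.24 -0.18  1.15  0.    0.04]
46 [ 0.416 -0.37   0.29 ] [-0.73  0.21  0.04  1.4   0.    0.04]
46 [0.656 0.12  0.29 ] [0.18 0.44 0.35 1.48 0.   0.95]
46 [0.62  0.026 0.29 ] [0.04 0.34 0.2  1.44 0.   0.81]
46 [ 0.578 -0.068  0.29 ] [-0.12  0.26  0.1   1.41  0.    0.65]
46 [0.656 0.12  0.208] [0.18 0.44 0.17 1.3  0.   0.95]
46 [0.62  0.026 0.208] [0.04 0.35 0.03 1.26 0.   0.81]
46 [ 0.578 -0.068  0.208] [-0.12  0.27 -0.07  1.23  0.    0.65]
-134 [ 0.468 -0.389  0.166] [-0.69  0.34 -0.07  1.16  0.   -3.07]
-134 [ 0.468 -0.389  0.3  ] [-0.69  0.31  0.19  1.45  0.   -3.07]
-134 [ 0.416 -0.37   0.178] [-0.73  0.24 -0.18  1.15  0.   -3.1 ]
-134 [ 0.416 -0.37   0.29 ] [-0.73  0.21  0.04  1.4   0.   -3.1 ]
-134 [0.656 0.12  0.29 ] [ 0.18  0.44  0.35  1.48  0.   -2.19]
-134 [0.62  0.026 0.29 ] [ 0.04  0.34  0.2   1.44  0.   -2.33]
-134 [ 0.578 -0.068  0.29 ] [-0.12  0.26  0.1   1.41  0.   -2.49]
-134 [0.656 0.12  0.208] [ 0.18  0.44  0.17  1.3   0.   -2.19]
-134 [0.62  0.026 0.208] [ 0.04  0.35  0.03  1.26  0.   -2.33]
-134 [ 0.578 -0.068  0.208] [-0.12  0.27 -0.07  1.23  0.   -2.49]
1.35 90 [-0.29  0.43 -0.11  1.03  0.    0.97]
1.35 -90 [-0.29  0.43 -0.11  1.03  0.   -2.17]
1.1 90 [-0.29  0.43 -0.11  1.03  0.    0.72]
1.1 -90 [-0.29  0.43 -0.11  1.03  0.   -2.42]
0 90 [-0.29  0.43 -0.11  1.03  0.   -0.38]
0 -90 [-0.29  0.43 -0.11  1.03  0.    2.76]
-0.1 90 [-0.29  0.43 -0.11  1.03  0.   -0.48]
-0.1 -90 [-0.29  0.43 -0.11  1.03  0.    2.66]
```

```bash
python3 - <<'E'
from h import *
o=down(46)
s=r.state(); p=s['ee_pos'].copy();p[2]=.3
r.movel(p,vel=.2);
r.move_to(np.array([*SEAT,.30]),o);st("above")
cv2.imwrite("pics/a1.png",np.hstack([cv2.resize(vision.get_image("top")[150:260,310:430],None,fx=3,fy=3),cv2.resize(vision.get_image("side")[90:200,210:330],None,fx=3,fy=3)]))
E
```

```text
above t2.1 [ 0.4668 -0.389   0.2993] F [-0.61 -0.07  1.04] w0.0857
```

View pics/a1.png

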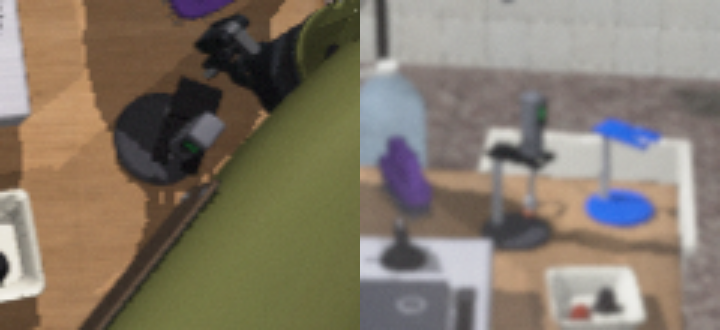

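```bash
python3 - <<'E'
from h import *
s=r.state();print(s['ee_pos'],s['q'],s['qd'],s['clock'],proj("top",s['ee_pos']),proj("side",s['ee_pos']))
print(proj("top",[*SEAT,.216]),proj("top",[*SEAT,.125]),proj("side",[*SEAT,.216]),proj("side",[*SEAT,.039]))
cv2.imwrite("pics/t2.png",vision.get_image("top"));cv2.imwrite("pics/s2.png",vision.get_image("side"))
E
```

```text
[ 0.46673921 -0.38944844  0.2996955 ] [-6.95206336e-01  3.14819155e-01  1.93989886e-01  1.45046368e+00
 -2.68022929e-04  7.46836726e-02] [-0.00349258 -0.00113975  0.00423344  0.00251027  0.00043244 -0.00308265] 2.225 [387.9786459  188.22130878] [268.01625278 100.42522287]
[378.84666461 192.57277623] [370.39911793 196.99013117] [267.2946759  120.73566338] [266.27840691 160.32041671]
```

View pics/t2.png

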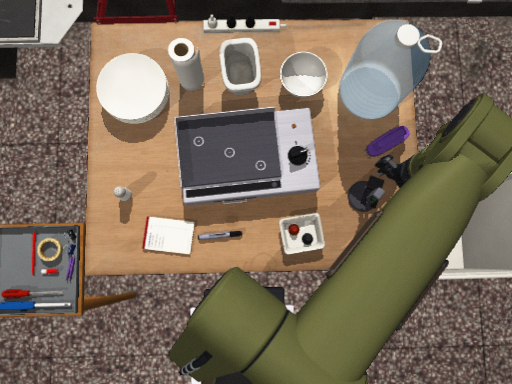

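View pics/s2.png

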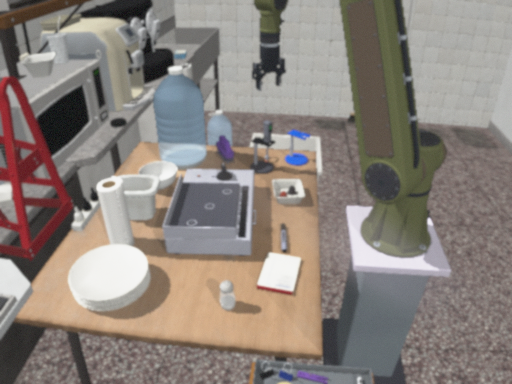

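```bash
python3 - <<'E'
from h import *
t=cv2.imread("pics/t2.png");s=cv2.imread("pics/s2.png")
cv2.imwrite("pics/z.png",np.hstack([cv2.resize(t[150:200,360:420],(600,500),interpolation=cv2.INTER_CUBIC)[:, :400],cv2.resize(s[40:100,245:293],(400,500),interpolation=cv2.INTER_CUBIC)]))
E
```

```text
(no output)
```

View pics/z.png

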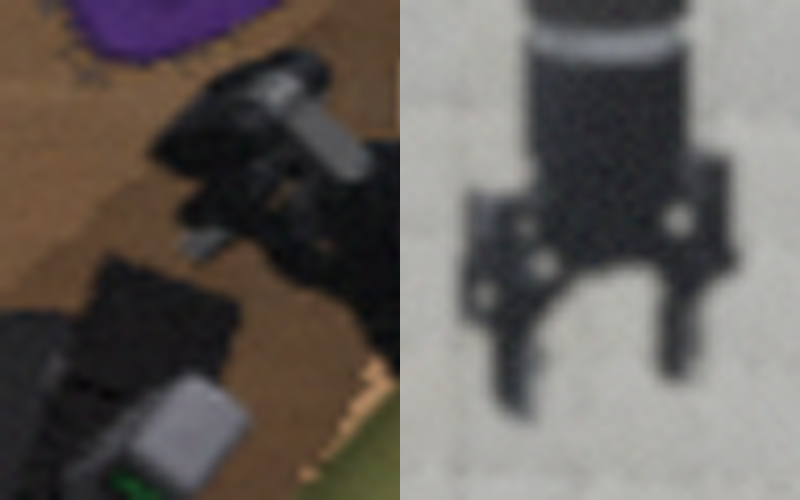

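```bash
python3 - <<'E'
from h import *
print(tri((378,169.7),(268.4,87.4)), onz("top",(378,169.7),.313),onz("side",(268.4,87.4),.313))
print("blind tri check handle:",tri((378.7,192.3),(266.5,121.0)))
hand.gripper_to(0.0);st()
t=vision.get_image("top");s=vision.get_image("side")
cv2.imwrite("pics/t3.png",t);cv2.imwrite("pics/s3.png",s)
cv2.imwrite("pics/z3.png",np.hstack([cv2.resize(t[150:200,360:400],(400,500),interpolation=cv2.INTER_CUBIC),cv2.resize(s[50:110,245:293],(400,500),interpolation=cv2.INTER_CUBIC)]))
E
```

```text
(array([ 0.48266246, -0.34551547,  0.36941792]), np.float64(0.039367408027488254)) [ 0.51337592 -0.36241997  0.313     ] [ 0.4750747  -0.50567596  0.313     ]
blind tri check handle: (array([ 0.46955186, -0.38886944,  0.2145422 ]), np.float64(0.0021383794381184917))
 t3.1 [ 0.4675 -0.3888  0.3   ] F [-0.08  0.22 -0.05] w0.0003
```

View pics/z3.png

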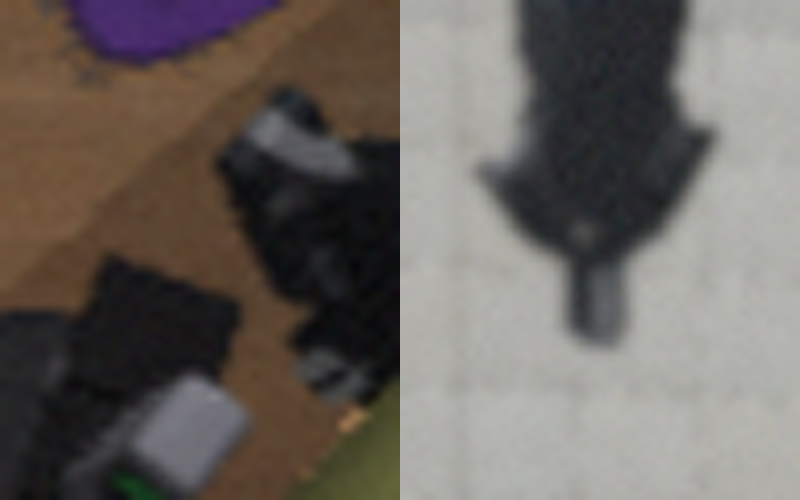

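```bash
python3 - <<'E'
from h import *
for a in((392.5,186.5),(390,188.5),(394,187.5)):
  print(tri(a,(268.2,91)))
import pprint
print(r.hold_point_z)
print(proj("side",[*SEAT,.33]),proj("top",[*SEAT,.33]))
E
```

```text
(array([ 0.46616357, -0.38978585,  0.33701856]), np.float64(0.001619820853582273))
(array([ 0.46328303, -0.38251568,  0.33918872]), np.float64(0.006343888471401701))
(array([ 0.46514473, -0.39395759,  0.33542714]), np.float64(0.004295087130192827))
0.0187
[267.99335843  92.88294409] [391.22636822 186.0975621 ]
```

View pics/s3.png

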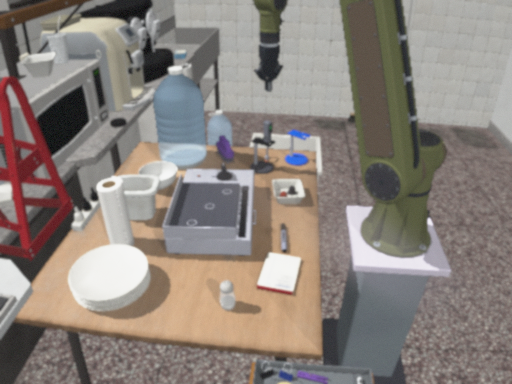

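The side camera puts the closed fingertip about 35 mm higher than the state does, with xy in agreement. I measure again lower down over bare table before trusting z.

```bash
python3 - <<'E'
from h import *
o=down(46)
r.movel(np.array([.40,-.28,.3]),vel=.3)
r.movel(np.array([.40,-.28,.1]),vel=.25);r.sleep(.1);st()
t=vision.get_image("top");s=vision.get_image("side")
cv2.imwrite("pics/t4.png",t);cv2.imwrite("pics/s4.png",s)
P=r.state()['ee_pos'];a=proj("top",P);b=proj("side",P);print(a,b)
cu=lambda im,c:cv2.resize(im[int(c[1])-30:int(c[1])+30,int(c[0])-24:int(c[0])+24],(400,500),interpolation=cv2.INTER_CUBIC)
print(int(a[0])-24,int(a[1])-30,int(b[0])-24,int(b[1])-30)
cv2.imwrite("pics/z4.png",np.hstack([cu(t,a),cu(s,b)]))
E
```

```text
t4.8 [ 0.4012 -0.281   0.1014] F [ 0.23 -0.47 -0.4 ] w0.0001
[333.56135218 220.89197511] [281.46147959 160.4047791 ]
309 190 257 130
```

View pics/z4.png

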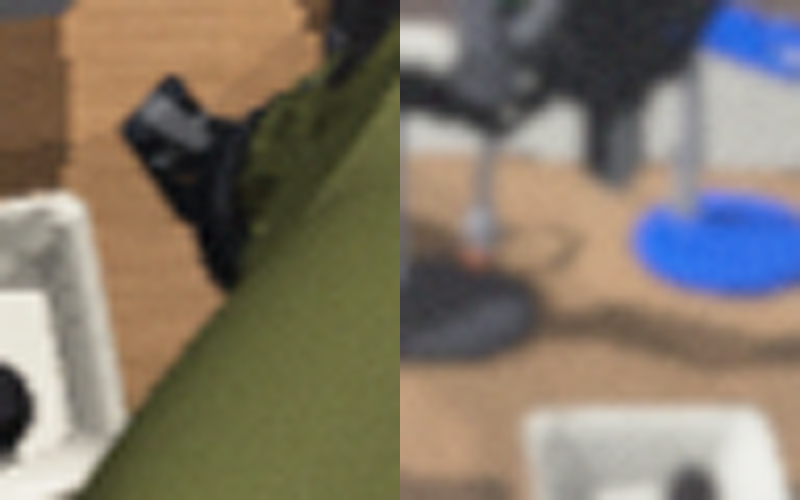

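View pics/s4.png

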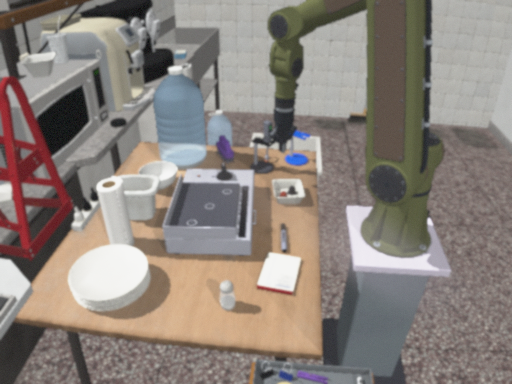

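```bash
python3 - <<'E'
from h import *
r.movel(np.array([.40,-.28,.02]),vel=.2);r.sleep(.1)
f0=r.state()['ft_force'][2];st("start")
z=.02
while z>-.036:
    z-=.004
    try: r.movel(np.array([.40,-.28,z]),vel=.04)
    except r.PlanningError as e: print("plan",e,z);break
    f=r.state()['ft_force'][2]-f0
    if abs(f)>2.5: print("contact",z,f);break
st("end")
cv2.imwrite("pics/s5.png",vision.get_image("side"));cv2.imwrite("pics/t5.png",vision.get_image("top"))
r.movel(np.array([.40,-.28,.06]),vel=.2);st()
s=cv2.imread("pics/s5.png");cv2.imwrite("pics/z5.png",cv2.resize(s[130:210,240:330],None,fx=7,fy=7,interpolation=cv2.INTER_CUBIC))
E
```

```text
start t5.6 [ 0.4013 -0.2809  0.0216] F [-0.15  0.29  0.06] w0.0002
end t9.1 [ 0.3998 -0.2798 -0.0363] F [-0.2   0.21 -0.06] w0.0003
 t9.8 [ 0.3998 -0.2799  0.0595] F [-0.01  0.33 -1.17] w-0.0002
```

View pics/z5.png

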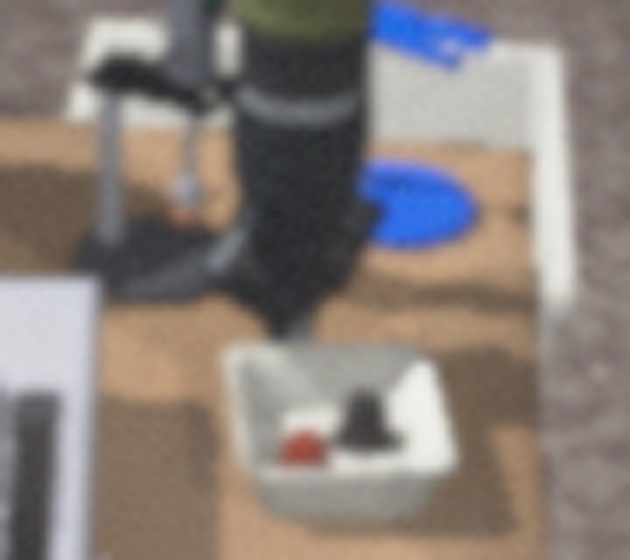

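No contact even at a reported z of -0.036, so the reported TCP sits below the real fingertips. I continue down gently to measure the offset.

```bash
python3 - <<'E'
from h import *
r.movel(np.array([.40,-.28,-.032]),vel=.2);r.sleep(.1)
f0=r.state()['ft_force'];z=-.032;st()
while z>-.06:
    z-=.002
    r.movel(np.array([.40,-.28,z]),vel=.04)
    f=r.state()['ft_force']-f0
    print(round(z,3),np.round(f,1),r.state()['ee_pos'][2].round(4))
    if np.linalg.norm(f)>3: break
st("end")
r.movel(np.array([.40,-.28,.02]),vel=.2);st()
E
```

```text
t10.5 [ 0.4009 -0.2806 -0.0311] F [ 0.74 -0.1   1.07] w0.0003
-0.034 [-1.6  0.3 -1.1] -0.0333
-0.036 [-0.1  0.6 -1.1] -0.036
-0.038 [-1.3  0.3 -1.1] -0.038
-0.04 [-7.3  4.8 24.6] -0.0381
end t11.5 [ 0.4002 -0.2801 -0.0381] F [-6.58  4.66 25.66] w0.0001
 t12.0 [ 0.4005 -0.2803  0.0204] F [-0.1   0.67 -0.09] w-0.0001
```

Contact came at a reported z of -0.038, so the real tip is 38 mm above the reported TCP. That agrees with the camera (about 35 mm). I subtract 38 mm from every z command and go for the grasp.

```bash
echo "DZ=.038" >> h.py; python3 - <<'E'
from h import *
o=down(46)
r.movel(np.array([.40,-.28,.262]),vel=.35)
hand.gripper_to(.06,40)
r.move_to(np.array([*SEAT,.262]),o)
r.movel(np.array([*SEAT,.166-DZ]),vel=.12);r.sleep(.1);st("down")
t=vision.get_image("top");s=vision.get_image("side");cv2.imwrite("pics/s6.png",s)
cv2.imwrite("pics/z6.png",np.hstack([cv2.resize(t[165:215,345:395],(500,500),interpolation=cv2.INTER_CUBIC)[:,:400],cv2.resize(s[100:170,240:296],(400,500),interpolation=cv2.INTER_CUBIC)]))
E
```

```text
down t15.3 [ 0.468  -0.3892  0.1289] F [ 0.19 -0.34  0.02] w0.0602
```

View pics/z6.png

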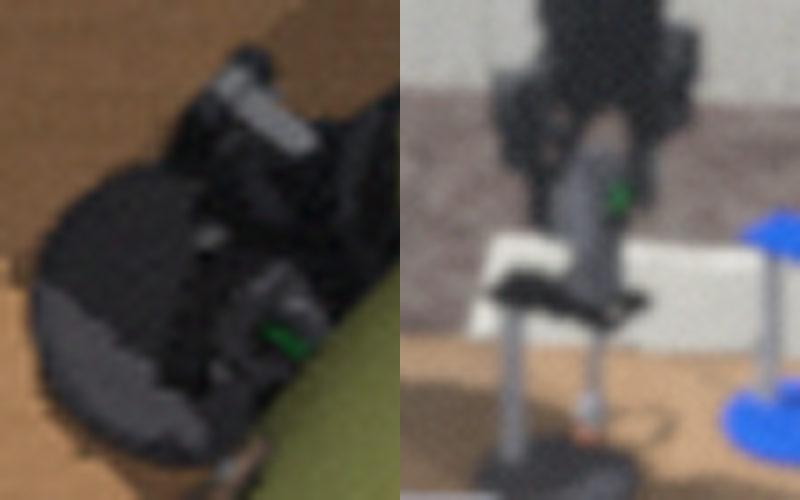

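Side crop: the handle stands between the open fingers with the collar on the fork, and the grip height looks right. I close and lift.

```bash
python3 - <<'E'
from h import *
hand.gripper_to(.0,40);st("closed")
zg=.166-DZ
r.movel(np.array([*SEAT,zg+.012]),vel=.05);st("lifted")
s=vision.get_image("side");t=vision.get_image("top")
cv2.imwrite("pics/z7.png",np.hstack([cv2.resize(t[165:215,345:395],(500,500),interpolation=cv2.INTER_CUBIC)[:,:400],cv2.resize(s[100:170,240:296],(400,500),interpolation=cv2.INTER_CUBIC)]))
E
```

```text
closed t15.8 [ 0.4677 -0.3888  0.1282] F [-0.78 -0.08  1.02] w0.0235
lifted t16.2 [ 0.4677 -0.389   0.1404] F [-0.05 -0.82 -2.14] w0.0238
```

View pics/z7.png

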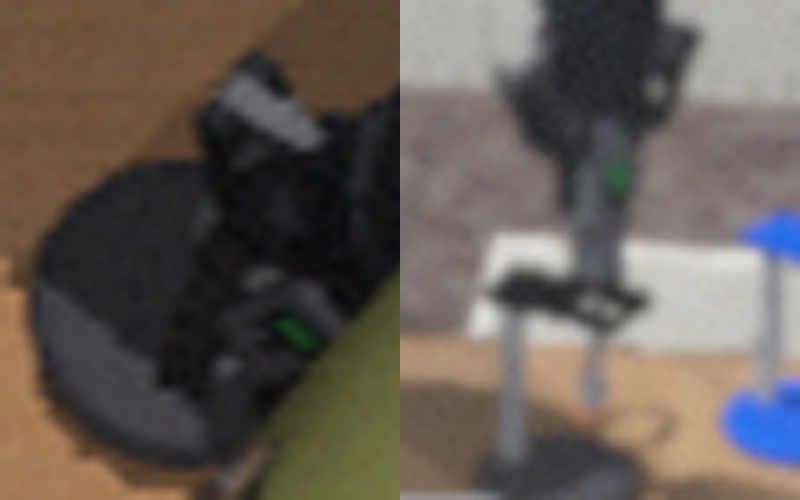

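Width is 24 mm, so it is gripped across the right faces, and the foot rose with the hand. I draw it out, lift it and move above the left ring.

```bash
python3 - <<'E'
from h import *
zg=.166-DZ;o=down(46)
f0=r.state()['ft_force']
p=SEAT+.055*OUT
r.movel(np.array([*p,zg+.012]),vel=.1);st("out")
r.movel(np.array([*p,.29-DZ]),vel=.2)
q=RINGS[0]
r.movel(np.array([*q,.29-DZ]),vel=.3)
r.movel(np.array([*q,.225-DZ]),vel=.2);r.sleep(.1);st("above left")  # foot ~13 mm above plate
s=vision.get_image("side");t=vision.get_image("top");cv2.imwrite("pics/t8.png",t);cv2.imwrite("pics/s8.png",s)
a=proj("side",[*q,.085]);b=proj("top",[*q,.085]);print(a,b, proj("side",[*q,.098]))
x,y=int(a[0])-20,int(a[1])-40;X,Y=int(b[0])-20,int(b[1])-25;print(x,y,X,Y)
cv2.imwrite("pics/z8.png",np.hstack([cv2.resize(t[Y:Y+50,X:X+40],(400,500),interpolation=cv2.INTER_CUBIC),cv2.resize(s[y:y+50,x:x+40],(400,500),interpolation=cv2.INTER_CUBIC)]))
E
```

```text
out t17.0 [ 0.4163 -0.3705  0.1403] F [ 0.41 -0.1  -1.92] w0.0234
above left t20.3 [0.6572 0.12   0.1891] F [ 0.6   0.03 -1.39] w0.0237
[191.52854434 221.77457473] [198.56937307 141.02237044] [191.18920701 218.40087812]
171 181 178 116
```

View pics/z8.png

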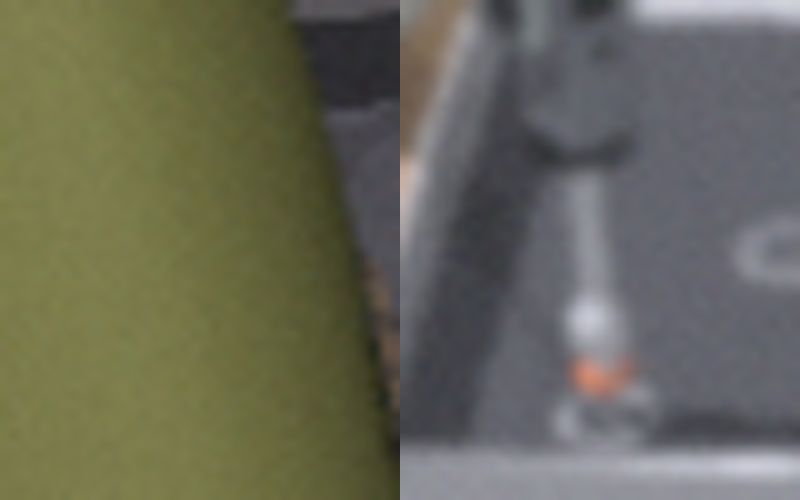

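View pics/s8.png

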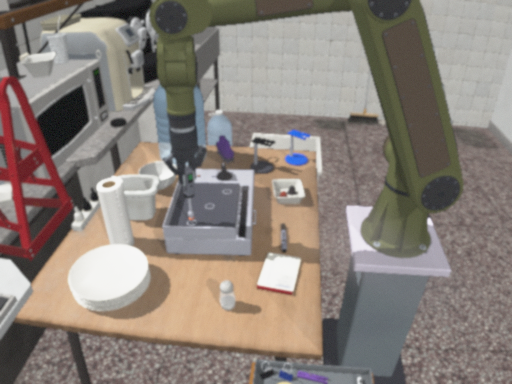

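Side crop: foot (190.7,220) hangs right over the left ring (191.3,222), and the stem is upright. I press slowly with force checks.

```bash
cat >> h.py <<'E'
def favg(n=6):
    F=[]
    for _ in range(n): F.append(r.state()['ft_force']);r.sleep(.02)
    return np.mean(F,0)
def press(q,hold=1.2,name=None):
    f0=favg()
    z=.2145-DZ; r.movel(np.array([*q,z]),vel=.08)
    while z>.2068-DZ:
        z-=.0015; r.movel(np.array([*q,z]),vel=.03)
        f=favg(5)-f0; print("z%.4f ee %.4f"%(z+DZ,r.state()['ee_pos'][2]+DZ),np.round(f,2))
        if f[2]>2.6: break
    if name:
        cv2.imwrite(name,vision.get_image("side"))
    r.sleep(hold);f=favg()-f0;st("held");print("F",f)
E
python3 - <<'E'
from h import *
press(RINGS[0],1.1,"pics/s9.png")
q=RINGS[0];s=cv2.imread("pics/s9.png");a=proj("side",[*q,.085]);x,y=int(a[0])-20,int(a[1])-40
cv2.imwrite("pics/z9.png",cv2.resize(s[y:y+50,x:x+40],(480,600),interpolation=cv2.INTER_CUBIC))
E
```

```text
z0.2130 ee 0.2131 [ 0.55 -0.02  0.16]
z0.2115 ee 0.2117 [0.54 0.36 0.81]
z0.2100 ee 0.2101 [0.7  0.12 1.34]
z0.2085 ee 0.2086 [ 1.23 -0.18  2.35]
z0.2070 ee 0.2071 [1.05 0.04 2.96]
held t23.7 [0.6562 0.1202 0.169 ] F [1.65 0.3  0.38] w0.0236
F [1.99969596 0.41592724 2.8728075 ]
```

View pics/z9.png

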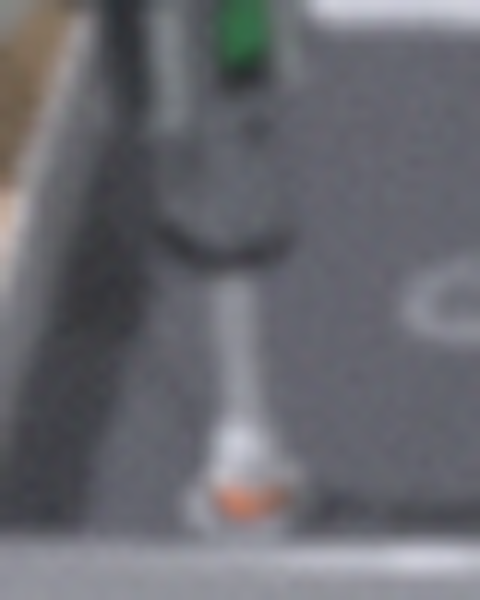

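Force slope of 0.47 N/mm matches the spring, and the foot sits centred in the ring. Contact is 1.5 mm earlier than computed, so the other presses go slightly less deep.

```bash
sed -i 's/if f\[2\]>2.6/if f[2]>1.9 or z<.2082-DZ/' h.py; python3 - <<'E'
from h import *
for i in(1,2):
    e=r.state()['ee_pos'];
    r.movel(np.array([e[0],e[1],.225-DZ]),vel=.15)
    r.movel(np.array([*RINGS[i],.225-DZ]),vel=.2);r.sleep(.1)
    press(RINGS[i],1.0,f"pics/s1{i}.png")
ims=[]
for i in(1,2):
    s=cv2.imread(f"pics/s1{i}.png");a=proj("side",[*RINGS[i],.085]);x,y=int(a[0])-20,int(a[1])-35;print(a-[x,y])
    ims.append(cv2.resize(s[y:y+50,x:x+40],(400,500),interpolation=cv2.INTER_CUBIC))
cv2.imwrite("pics/z10.png",np.hstack(ims))
E
```

```text
z0.2130 ee 0.2132 [ 0.12 -0.3   0.15]
z0.2115 ee 0.2117 [0.57 0.39 1.21]
z0.2100 ee 0.2101 [ 0.81 -0.18  1.64]
z0.2085 ee 0.2086 [ 0.64 -0.2   2.14]
held t27.6 [0.6195 0.0264 0.1705] F [1.98 0.03 0.08] w0.0237
F [ 2.06993173 -0.01355404  2.57985986]
z0.2130 ee 0.2132 [ 0.02  0.34 -0.02]
z0.2115 ee 0.2117 [0.1  0.16 1.08]
z0.2100 ee 0.2101 [ 0.6  -0.16  1.78]
z0.2085 ee 0.2086 [0.58 0.29 2.29]
held t31.5 [ 0.578  -0.0678  0.1705] F [ 1.46 -0.67  0.72] w0.0236
F [1.28731101 0.10794452 2.11281436]
[20.29381553 35.39745772]
[20.67269716 35.75630402]
```

View pics/z10.png

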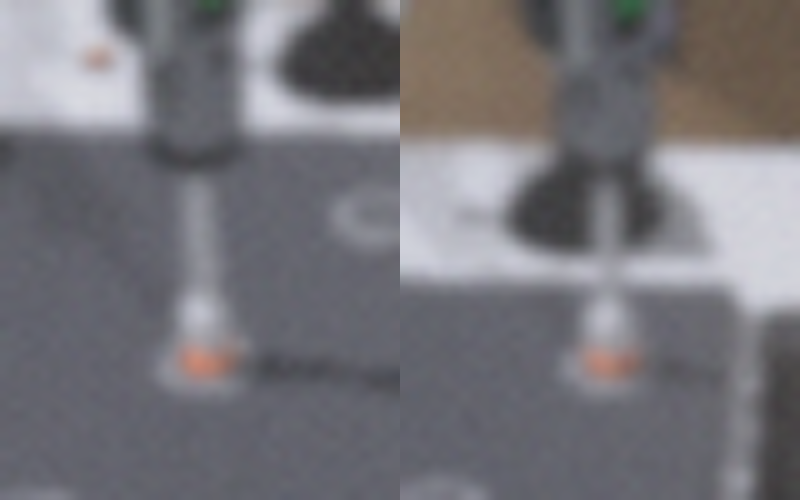

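Both feet sit inside their rings and gave at about 2 N. Now I take it back to the stand, with a check before entering the slot.

```bash
python3 - <<'E'
from h import *
zg=.166-DZ
e=r.state()['ee_pos'];p=SEAT+.055*OUT
r.movel(np.array([e[0],e[1],.29-DZ]),vel=.25)
r.movel(np.array([*p,.29-DZ]),vel=.3)
r.movel(np.array([*p,zg+.012]),vel=.15);r.sleep(.1);st("before slot");f0=favg()
q=SEAT+.015*OUT
s=vision.get_image("side");t=vision.get_image("top")
r.movel(np.array([*q,zg+.012]),vel=.08);print(favg()-f0)
r.movel(np.array([*SEAT,zg+.012]),vel=.05);print(favg()-f0)
s2=vision.get_image("side")
k=lambda s:cv2.resize(s[100:170,240:296],(400,500),interpolation=cv2.INTER_CUBIC)
cv2.imwrite("pics/z11.png",np.hstack([k(s),k(s2)]))
E
```

```text
before slot t34.2 [ 0.4166 -0.3707  0.1413] F [-0.61  0.75 -0.88] w0.0236
[-0.0415602   0.05340726  0.1846936 ]
[ 0.0280912  -0.17813738  0.06360461]
```

View pics/z11.png

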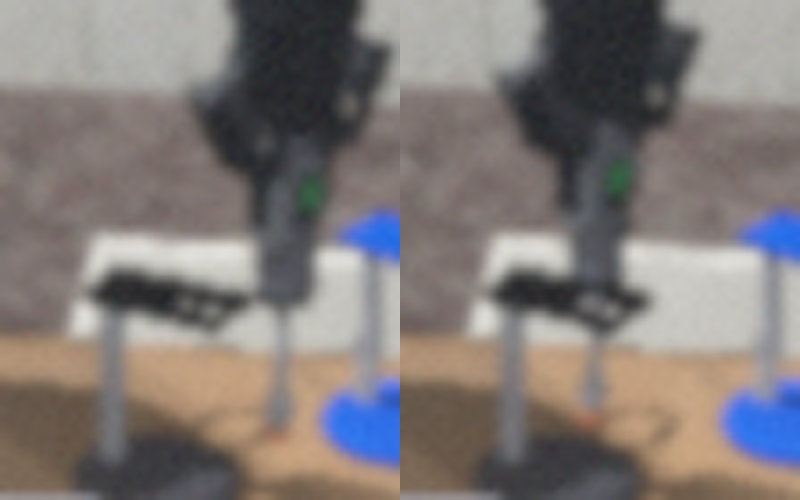

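The picture matches the one from the lift, and no force appeared while entering. I lower onto the seat and release.

```bash
python3 - <<'E'
from h import *
zg=.166-DZ
f0=favg();z=zg+.012
r.movel(np.array([*SEAT,zg+.002]),vel=.04);z=zg+.002
while z>zg-.003:
    f=favg(5)-f0;print("%.4f"%(z-zg),np.round(f,2))
    if f[2]>1.3: break
    z-=.001;r.movel(np.array([*SEAT,z]),vel=.03)
hand.gripper_to(.06);r.sleep(.2);st("open")
r.movel(np.array([*SEAT,.275-DZ]),vel=.2)
r.movel(np.array([*(.5*SEAT+.5*KN),.275-DZ]),vel=.3)
r.move_to(np.array([*KN,.20-DZ]),down(np.degrees(GY)+90-np.degrees(1.2)));r.sleep(.1);st()
s=vision.get_image("side");t=vision.get_image("top")
cv2.imwrite("pics/s12.png",s);cv2.imwrite("pics/t12.png",t)
k=lambda s:cv2.resize(s[100:170,240:296],(400,500),interpolation=cv2.INTER_CUBIC)
cv2.imwrite("pics/z12.png",np.hstack([k(s),cv2.resize(t[165:215,345:395],(500,500),interpolation=cv2.INTER_CUBIC)[:,:400]]))
E
```

```text
0.0020 [-0.03  0.16  0.05]
0.0010 [-0.14 -0.03 -0.27]
0.0000 [0.37 0.19 0.96]
-0.0010 [-0.96  1.7   7.87]
open t38.0 [ 0.4675 -0.3888  0.1269] F [ 0.39 -0.2   0.2 ] w0.0599
 t40.0 [ 0.6084 -0.1842  0.1628] F [-0.84  0.37 -0.42] w0.0600
```

View pics/z12.png

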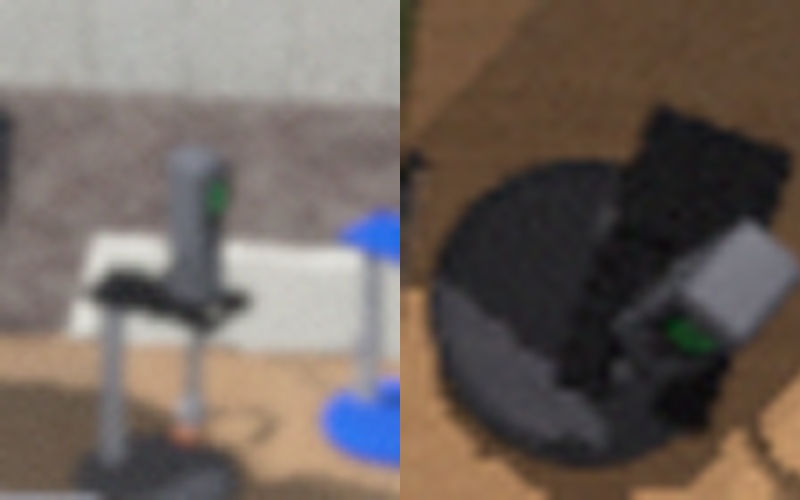

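View pics/t12.png

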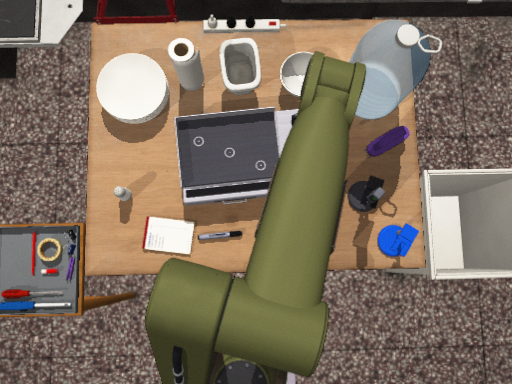

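View pics/s12.png

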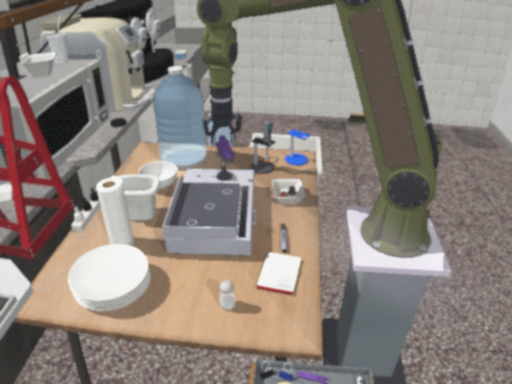

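Thermometer hangs as it did at the start. Next the knob, with its pointer angle taken from the first image.

```bash
python3 - <<'E'
from h import *
P=[onz("top",(a/12+279.5,b/12+134.5),.119)[:2] for a,b in((250,198),(318,182))]
d=P[1]-P[0];c=P[1]-KN
print(P,KN,"line angle",GY-np.arctan2(d[1],d[0]),"centre-tip",GY-np.arctan2(c[1],c[0]))
# lower bar boundary: light/dark edge in crop (150,275)->(310,225)
Q=[onz("top",(a/12+279.5,b/12+134.5),.119)[:2] for a,b in((140,262),(315,212))];e=Q[1]-Q[0];print("edge",GY-np.arctan2(e[1],e[0]))
E
```

```text
[array([ 0.61129122, -0.18695202]), array([ 0.61507637, -0.20410909])] [ 0.60856758 -0.1824422 ] line angle 1.445257176901051 centre-tip 1.3705702712488654
edge 1.398011453645476
```

```bash
python3 - <<'E'
from h import *
ko=lambda k:down(np.degrees(GY-k)+90)
hand.gripper_to(.045,30)
r.move_to(np.array([*KN,.17-DZ]),ko(1.32))
r.movel(np.array([*KN,.094-DZ]),vel=.1);r.sleep(.1);st("down")
f0=favg()
hand.gripper_to(0,30);st("closed");print(favg()-f0)
cv2.imwrite("pics/s13.png",vision.get_image("side"))
s=cv2.imread("pics/s13.png");cv2.imwrite("pics/z13.png",cv2.resize(s[120:190,200:260],(514,600),interpolation=cv2.INTER_CUBIC))
E
```

```text
down t41.7 [ 0.6094 -0.1827  0.057 ] F [0.21 0.98 0.46] w0.0452
closed t42.1 [ 0.6088 -0.1824  0.0563] F [-0.6   0.95  2.46] w0.0130
[-0.37519014  0.53254529  2.59089928]
```

View pics/z13.png

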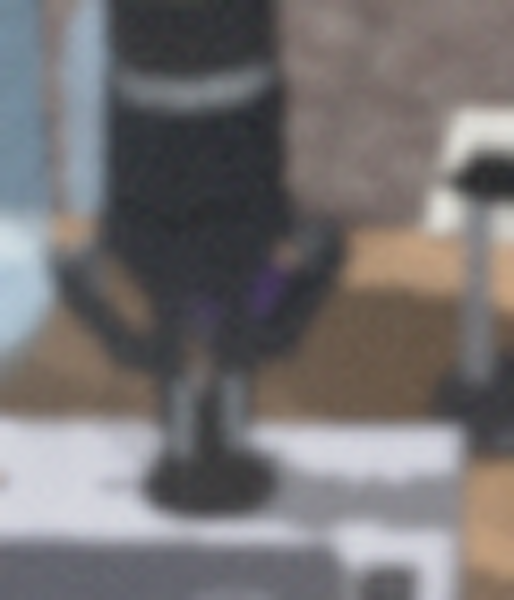

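Width 13–14 mm, so the bar is gripped. I turn it anticlockwise in steps.

```bash
python3 - <<'E'
from h import *
ko=lambda k:down(np.degrees(GY-k)+90)
P=np.array([*KN,.094-DZ])
for k in(1.15,.95,.75,.55,.35,.15,.0):
    r.move_to(P,ko(k));s=r.state();print(k,"t%.1f"%s['clock'],"F",np.round(s['ft_force'],1),"T",np.round(s['ft_torque'],2),"w%.4f"%s['width'])
r.sleep(.2);st();print(r.state()['ft_torque'])
hand.gripper_to(.045);r.sleep(.2)
r.movel(np.array([*KN,.20-DZ]),vel=.15)
r.movel(np.array([.45,-.20,.27-DZ]),vel=.3)
r.goto_joints(np.array([-1.247,.314,-.047,1.21,0,.2]));r.sleep(.2);st()
s=vision.get_image("side");t=vision.get_image("top")
cv2.imwrite("pics/s14.png",s);cv2.imwrite("pics/t14.png",t)
cv2.imwrite("pics/z14.png",np.hstack([cv2.resize(t[135:180,280:325],(400,400),interpolation=cv2.INTER_CUBIC),cv2.resize(t[165:215,345:395],(400,400),interpolation=cv2.INTER_CUBIC)]))
E
```

```text
1.15 t42.6 F [-0.3  1.2  2.9] T [ 0.35 -0.14  0.02] w0.0134
0.95 t42.9 F [2.  2.  2.7] T [ 0.54 -0.58  0.02] w0.0130
0.75 t43.2 F [3.8 2.7 3.1] T [ 0.76 -0.68 -0.08] w0.0134
0.55 t43.5 F [3.8 4.7 1.9] T [ 0.93 -0.77 -0.1 ] w0.0131
0.35 t43.8 F [4.6 5.  2.6] T [ 1.22 -0.85  0.1 ] w0.0137
0.15 t44.1 F [4.2 7.3 2.2] T [ 1.41 -0.86  0.08] w0.0135
0.0 t44.4 F [4.7 7.4 2.1] T [ 1.5  -0.98  0.02] w0.0131
 t44.6 [ 0.61   -0.1804  0.0563] F [4.52 7.55 2.64] w0.0134
[ 1.51230933 -0.97252224  0.00474559]
 t48.6 [ 0.1919 -0.5685  0.1932] F [-0.37  0.33 -0.25] w0.0451
```

View pics/z14.png

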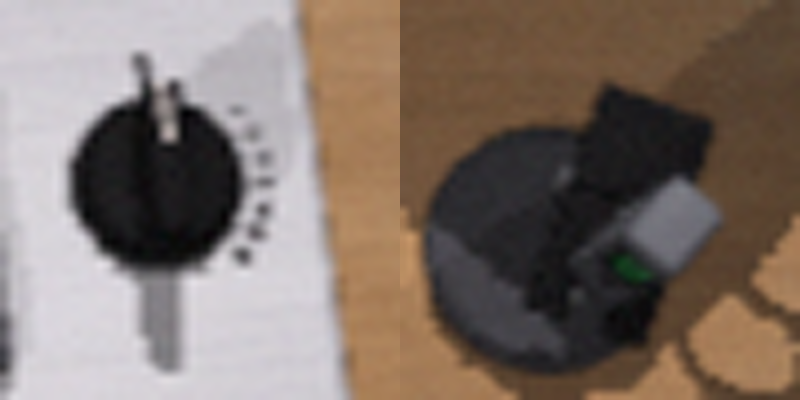

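View pics/s14.png

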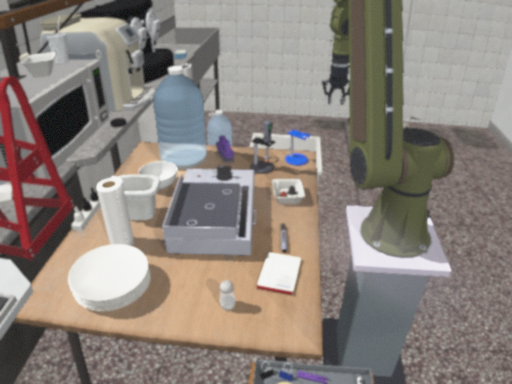

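```bash
python3 - <<'E'
from h import *
def top(n):
    t=cv2.imread(n);g=cv2.cvtColor(t,cv2.COLOR_BGR2GRAY);h=cv2.cvtColor(t,cv2.COLOR_BGR2HSV)
    m=np.zeros_like(g);m[182:204,368:390]=((g>85)&(h[...,1]<80))[182:204,368:390]
    n_,l,s,c=cv2.connectedComponentsWithStats(m);i=1+np.argmax(s[1:,4]);return c[i],onz("top",c[i],.216)
print(top("pics/top0.png"),top("pics/t14.png"))
d=cv2.absdiff(cv2.imread("pics/top0.png"),cv2.imread("pics/t14.png")).max(2)
_,l,s,c=cv2.connectedComponentsWithStats((d>45).astype(np.uint8));print([tuple(x) for x in s[1:] if x[4]>6])
print(r.state()['clock']); sign_off()
E
```

```text
(array([378.68055556, 192.47222222]), array([ 0.46778947, -0.38835357,  0.216     ])) (array([378.86486486, 192.2972973 ]), array([ 0.46826713, -0.38889472,  0.216     ]))
[(np.int32(295), np.int32(144), np.int32(13), np.int32(8), np.int32(40)), (np.int32(289), np.int32(162), np.int32(7), np.int32(11), np.int32(44)), (np.int32(300), np.int32(162), np.int32(7), np.int32(7), np.int32(25)), (np.int32(296), np.int32(170), np.int32(4), np.int32(7), np.int32(21)), (np.int32(451), np.int32(268), np.int32(23), np.int32(23), np.int32(291)), (np.int32(437), np.int32(292), np.int32(26), np.int32(19), np.int32(253)), (np.int32(457), np.int32(306), np.int32(21), np.int32(13), np.int32(115))]
48.7417
the job is handed in; nothing more can be done
```

The closing check is done and the job was handed in at 48.7 s of the 72 s; no verdict was reported. I pressed the thermometer in the left, middle and right rings, hung it back in the fork of the black stand and turned the knob to off.

- **Ring presses:** each was held for about a second or more. The foot sat inside each ring in the side-camera crops, at about 2.9, 2.6 and 2.1 N, and the force rise matched the foot's spring (about 0.47 N per mm). The left press went about 6 mm deep instead of 4 to 5. I made the other two shallower.
- **Thermometer:** its top is within about 1 mm of where it was at the start.
- **Knob:** the pointer stands at the off tick.
- **Bystanders and arm:** comparing the first and last top pictures, only the knob with its shadow and the arm changed. The arm is clear of everything.

**Readings that disagreed:**
- **Tool height:** the reported tool height was wrong. The real fingertips are about 38 mm higher than the state says. The camera showed about 35 mm, and touching the bare table gave 38 mm with a force of about 26 N. I corrected every height by 38 mm. The plate was then met about 1.5 mm earlier than calculated.
- **Knob start angle:** I read it as 1.37 to 1.45 rad from the picture, slightly above the stated range, so I gripped at 1.32 rad.

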